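# Post the specimen pots through the spring flaps and ring for the courier

### The job

Post every specimen pot on the bench through the spring flap of the drop box of its lid's colour, pushing each one on until it is right inside and the flap has shut behind it. When the last pot is in, press the call bell's plunger right down to its stop and let it come up again, so that the courier knows. Leave the rack of tubes on the left and the spray bottle on the right standing where they are.

Things in the scene. Friction and masses are not known exactly. Their poses are not given: they have to be found in the camera images.
- blue_pot1: Specimen pot with a blue screw lid and a cream body with a white paper band: a plain rigid cylinder 45 mm in diameter and 56 mm high, about 60 g, standing on the bench lid up at the start (a knock may lay it down). Origin at its middle, 28 mm above its underside; z runs from base to lid. Some of the six pots are absent on some days.
- blue_pot2: Specimen pot with a blue screw lid and a cream body with a white paper band: a plain rigid cylinder 45 mm in diameter and 56 mm high, about 60 g, standing on the bench lid up at the start (a knock may lay it down). Origin at its middle, 28 mm above its underside; z runs from base to lid. Some of the six pots are absent on some days.
- blue_pot3: Specimen pot with a blue screw lid and a cream body with a white paper band: a plain rigid cylinder 45 mm in diameter and 56 mm high, about 60 g, standing on the bench lid up at the start (a knock may lay it down). Origin at its middle, 28 mm above its underside; z runs from base to lid. Some of the six pots are absent on some days.
- green_pot1: Specimen pot with a green screw lid and a cream body with a white paper band: a plain rigid cylinder 45 mm in diameter and 56 mm high, about 60 g, standing on the bench lid up at the start (a knock may lay it down). Origin at its middle, 28 mm above its underside; z runs from base to lid. Some of the six pots are absent on some days.
- green_pot2: Specimen pot with a green screw lid and a cream body with a white paper band: a plain rigid cylinder 45 mm in diameter and 56 mm high, about 60 g, standing on the bench lid up at the start (a knock may lay it down). Origin at its middle, 28 mm above its underside; z runs from base to lid. Some of the six pots are absent on some days.
- green_pot3: Specimen pot with a green screw lid and a cream body with a white paper band: a plain rigid cylinder 45 mm in diameter and 56 mm high, about 60 g, standing on the bench lid up at the start (a knock may lay it down). Origin at its middle, 28 mm above its underside; z runs from base to lid. Some of the six pots are absent on some days.
- blue_box: Drop box with a blue top frame and posts and clear walls, fixed to the bench: 260 (its x) x 170 (y) x 200 mm high. Origin at the centre of its underside, z up. The mouth in its top, in an 8 mm thick flat rim, spans x = -118 to -52 mm, y = -36 to 36 mm. Inside, a polished slide (72 mm above the bench below the mouth) falls to +x and carries pots to the back.
- blue_mouth (a point): Centre of the blue box's mouth, level with the box's top face (200 mm above the bench); axes as the box's.
- blue_flap (a joint): White spring flap in the blue box's mouth, hinged along the mouth's lower-x edge, swinging down; springs shut. 0 = shut (63 x 69 mm, 3 mm below the rim), 1.57 = hanging down. It bears a pot's weight; 1 N at its free edge starts it. Open, it presses a pot on the far rim with 2-4 N, so a pot let go half-way may stay wedged: push it (5-10 N) until its top is 40 mm below the rim and it drops.
- green_box: Drop box with a green top frame and posts and clear walls, fixed to the bench: 260 (its x) x 170 (y) x 200 mm high. Origin at the centre of its underside, z up. The mouth in its top, in an 8 mm thick flat rim, spans x = -118 to -52 mm, y = -36 to 36 mm. Inside, a polished slide (72 mm above the bench below the mouth) falls to +x and carries pots to the back.
- green_mouth (a point): Centre of the green box's mouth, level with the box's top face (200 mm above the bench); axes as the box's.
- green_flap (a joint): White spring flap in the green box's mouth, hinged along the mouth's lower-x edge, swinging down; springs shut. 0 = shut (63 x 69 mm, 3 mm below the rim), 1.57 = hanging down. It bears a pot's weight; 1 N at its free edge starts it. Open, it presses a pot on the far rim with 2-4 N, so a pot let go half-way may stay wedged: push it (5-10 N) until its top is 40 mm below the rim and it drops.
- bell_top (a point): Centre of the top face of the call bell's plunger, a black round head 20 mm in diameter on a steel dome bell (70 mm across) fixed to the bench; 75 mm above the bench when up.
- bell (a joint): Travel of the bell's plunger: 0 = up, 0.010 m = down on its stop. It springs back; about 2 N starts it and 4 N holds it fully down.
- tube_rack: White block (90 x 140 x 35 mm) full of capped sample tubes, 110 mm high over all, standing loose on the robot's left; origin at the centre of its underside. To be left alone.
- spray_bottle: White trigger spray bottle with a blue band, 72 mm across and 195 mm high, standing loose on the robot's right; origin at the centre of its underside. To be left alone.
Mind the look-alikes: they are no part of the job. What is shaped like the green_pot3 but yellow is not meant.

How it is judged:
On the way, in this order (a step that is already met when the one before it is completed fails the run):
1. every pot present is inside the drop box of its lid's colour and both flaps are shut (x of blue_pot1 in the frame of blue_box between -0.125 and 0.125 m and y of blue_pot1 in the frame of blue_box between -0.08 and 0.08 m and z of blue_pot1 in the frame of blue_box between 0 and 0.165 m and x of blue_pot2 in the frame of blue_box between -0.125 and 0.125 m and y of blue_pot2 in the frame of blue_box between -0.08 and 0.08 m and z of blue_pot2 in the frame of blue_box between 0 and 0.165 m and x of blue_pot3 in the frame of blue_box between -0.125 and 0.125 m and y of blue_pot3 in the frame of blue_box between -0.08 and 0.08 m and z of blue_pot3 in the frame of blue_box between 0 and 0.165 m and x of green_pot1 in the frame of green_box between -0.125 and 0.125 m and y of green_pot1 in the frame of green_box between -0.08 and 0.08 m and z of green_pot1 in the frame of green_box between 0 and 0.165 m and x of green_pot2 in the frame of green_box between -0.125 and 0.125 m and y of green_pot2 in the frame of green_box between -0.08 and 0.08 m and z of green_pot2 in the frame of green_box between 0 and 0.165 m and x of green_pot3 in the frame of green_box between -0.125 and 0.125 m and y of green_pot3 in the frame of green_box between -0.08 and 0.08 m and z of green_pot3 in the frame of green_box between 0 and 0.165 m and value of joint each of blue_flap, green_flap below 0.1 rad), for 0.2 s.
2. the bell's plunger is pressed down to its stop (at least 8.5 of 10 mm) (value of joint bell above 0.0085 m), for 0.05 s.
At the end, for the whole second after the job is handed in: Every pot present lies at rest (slower than 30 mm/s) within the walls of the drop box of its lid's colour, its middle lower than 165 mm above the box's underside; both flaps are shut (under 0.1 rad); the bell's plunger is up again (within 2 mm) (all of step 1 and value of joint bell below 0.002 m and linear speed of each of blue_pot1, blue_pot2, blue_pot3, green_pot1, green_pot2, green_pot3 below 0.03 m/s); the robot touches nothing.
It fails at once if the tube rack is moved by more than 30 mm or tipped over (distance of tube_rack from where it was at the start of the episode above 0.03 m or angle between tube_rack's own z axis and vertical above 0.5 rad).
It fails at once if the spray bottle is moved by more than 30 mm or tipped over (distance of spray_bottle from where it was at the start of the episode above 0.03 m or angle between spray_bottle's own z axis and vertical above 0.5 rad).
Of blue_pot1, blue_pot2, blue_pot3, green_pot1, green_pot2, green_pot3 only 4 to 6 are there at a start; the rules pass over those that are not, and their reading is None.
At some moment in a run one of blue_pot1, blue_pot2, blue_pot3, green_pot1, green_pot2, green_pot3 may be knocked a few centimetres aside while the robot is not near it.
It also fails if it takes over 210 s, if anything falls off the work surface, if the arm or the gripper's body presses on something with over 40 N, if the wrist force passes 120 N, or if a joint passes its speed limit or range.

### The arm

A 6-joint arm with a two-finger parallel gripper is mounted at the origin on the work surface. World frame = base frame: x ahead of the robot, y to its left, z up, the work surface at z = 0. Lengths are in m, angles in rad, forces in N, time in s.
With the tool pointing down it reaches from about 0.3 to 0.775 m from the base axis. Payload 14.6 kg.
Tool frame: the origin (TCP) lies on the centre line of the jaws, within the pads' length; the fingertips stand 19 mm ahead of it and the grasp point (between the pads) is the TCP; z points along the fingers, y is the direction in which the jaws open and shut (so a half turn about z gives the same grasp; the last joint's range is limited). The gripper opens to 94 mm and grips with 3 to 60 N. Pads are 16 mm wide; open, the fingers measure 119 mm over their backs; the gripper's body (75 mm by 177 mm) begins 78 mm behind the grasp point.
Start: joints at [-1.354, 0.3, 1.521, -0, 1.321, -0.067], TCP at [0.154, -0.528, 0.224] pointing down, gripper open.
Joint ranges: [-3.03, 3.03], [-0.79, 2.21], [0.23, 2.52], [-1.04, 4.18], [0, 3.07], [-2.55, 2.55]. Speed limits (rad/s): [2.22, 2.22, 2.57, 3.14, 3.14, 3.14].

### API

Orientations are given as [roll, pitch, yaw] about the fixed x, y, z axes, in that order (R = Rz(yaw) Ry(pitch) Rx(roll)).
In Python, from station import ctrl gives the robot as it stands. The module is installed in compiled form; this text tells all that it offers.
- The arm moves only by the shell command python3 -m creep 'ROWS' [FORCE]. ROWS is a JSON object of lists of equal length, an entry for each row: "translation": the shift along the world's x, y, z in mm, a list of three; "yaw": the turn about the world's z in rad; "gripper": the closure in counts, from 0 (fully open) to 255 (shut). A call has 1 to 5 rows; each row is the pose to reach, as a shift and turn from the pose measured when the call began; what a row does not reach only later rows make up. A row lasts 1/12 s, in which the tool goes at most 41.7 mm and 7.16 degrees, less where a joint would pass 70% of its speed; a pose out of reach is approached as far as the arm can. A call with a gripper value outside its range is refused whole. The fingers move at their own pace and stop on an object; FORCE is the grip in N (left out, the last holds). Time passes only in rows, so rows that repeat a pose let the fingers close. It gives the time, the measured TCP pose, the force and the opening at its end, in the units of the state.
- ctrl.get_obs(): the state, without advancing time (a new reading comes with each control period).
- ctrl.camera(name): name is "scene" or "top" or "wrist"; returns a dict with "pixels" (384x512x3 uint8, red, green, blue), "depth" (384x512 float32, m along the optical axis (not along the pixel's ray), 0 where there is no reading), "fx", "fy", "cx", "cy" (pixels), "R" (3x3) and "t" (3): a world point X has camera coordinates R X + t; the wrist camera has in their place "tool_from_camera" (4x4, takes a point from camera to tool coordinates, whose origin is the TCP and whose axes are the flange's). Camera axes: x right, y down, z forward; pixel columns grow to the right and rows downward; lengths in m; the calibration is good to about 2 mm. A picture is of the moment at which its call begins: read the wrist's pose just before it.
- ctrl.hand_in(): hands the job in, once; it reports no verdict.
The state is a dict: "time_s": time; "qpos": joint angles; "joint_vel": joint speeds; "tau": joint torques, N m; "ee_pos": TCP position; "eef_rot": TCP orientation; "force": force on the tool from outside, world axes, zero at the start; "moment": the same for the moment, N m; "grip_width": finger opening in m.
Only numpy, scipy, OpenCV 4.12 (cv2) and the standard library are available. Lean on these libraries where they do the work, as an engineer would, in place of code of your own. Each camera call takes 0.05 s, during which the arm holds its last target. There are 200 camera calls.

## Working session

There is one attempt and no reset: what is moved stays moved. The work goes in short steps, Python scripts to look and compute and a shell command to move; the robot and the scene stay as the last step left them, time stands still between calls to the robot, and variables do not carry over. Pictures are saved under pics/ and viewed, about 12 in all and at most 16, crops included, and the job is handed in when it is done.

```bash
mkdir -p pics; cat > h.py <<'E'
import numpy as np, cv2
from station import ctrl
def world(c):
    h,w=c["depth"].shape
    u,v=np.meshgrid(np.arange(w),np.arange(h)); d=c["depth"]
    P=np.stack([(u-c["cx"])/c["fx"]*d,(v-c["cy"])/c["fy"]*d,d],-1)
    return (P-c["t"])@c["R"]   # R^T (p-t)
def save(n,img): cv2.imwrite("pics/"+n,cv2.cvtColor(np.ascontiguousarray(img),cv2.COLOR_RGB2BGR))
E
python3 - <<'E'
from h import *
o=ctrl.get_obs(); print(o)
for n in ("top","scene"):
    c=ctrl.camera(n); save(n+"0.png",c["pixels"]); np.savez("c_"+n+".npz",**c)
    print(n,(-c["R"].T@c["t"]).round(3),c["fx"],c["R"].round(2).tolist())
E
```

```text
{'time_s': 0.0, 'qpos': array([-1.35362561e+00,  3.00462772e-01,  1.52157681e+00, -3.55591096e-05,
        1.32067991e+00, -6.65779754e-02]), 'joint_vel': array([ 2.02190108e-04,  1.21233062e-03, -8.15470663e-04, -1.19225377e-03,
       -1.75627002e-04,  8.52478797e-05]), 'tau': array([ 3.26698946e-04, -5.31817102e+01, -3.52729797e+01,  7.08591565e-02,
        2.44798040e-02, -9.96976155e-05]), 'ee_pos': array([ 0.15392574, -0.52777684,  0.22389269]), 'eef_rot': array([-3.14046603e+00, -4.06004800e-05,  2.83757489e-01]), 'force': array([-0.44947613, -0.01967442, -0.04536843]), 'moment': array([ 0.04093064, -0.00390459, -0.00059809]), 'grip_width': 0.09399713140653701}
top [ 0.368 -0.008  1.982] 483.84894075899024 [[-0.02, -1.0, -0.01], [-1.0, 0.02, -0.09], [0.09, 0.01, -1.0]]
scene [ 1.015 -0.394  1.218] 400.2145171500554 [[0.64, 0.77, 0.01], [0.68, -0.55, -0.48], [-0.37, 0.31, -0.88]]
```

View pics/top0.png

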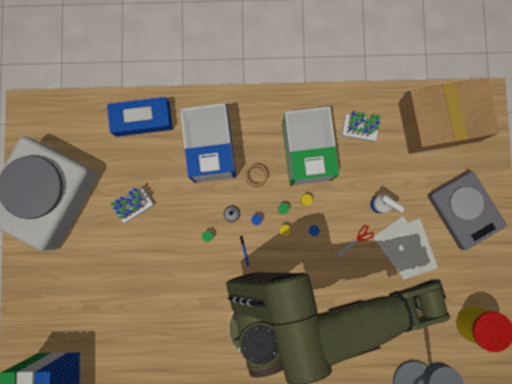

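View pics/scene0.png

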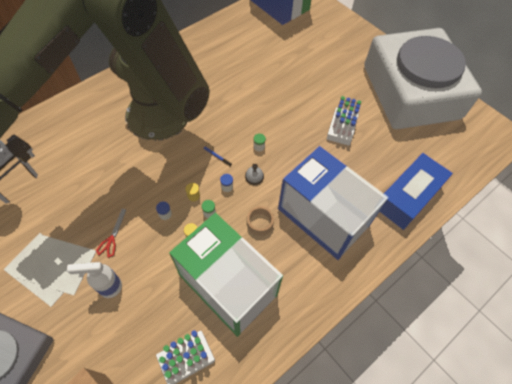

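Top view: green lids at (208,236) and (284,207), blue lids at (257,219) and (314,230). The look-alikes are yellow, at (285,229) and (307,199). The bell is at (232,213), and the mouths are at (209,162) blue and (315,167) green, with the white flaps showing. The rack is at (132,203) and the spray bottle at (385,203). The scene view agrees: two green, two blue and two yellow.

```bash
cat >> h.py <<'E'
def ray(c,u,v,z):
    d=c["R"].T@np.array([(u-c["cx"])/c["fx"],(v-c["cy"])/c["fy"],1.]); o=-c["R"].T@c["t"]
    return o+d*(z-o[2])/d[2]
RNG={"green":((45,90,50),(80,255,255)),"blue":((105,120,40),(125,255,255)),"yellow":((22,120,80),(33,255,255))}
def lids(c,z=.056,lo=20,hi=250):
    hsv=cv2.cvtColor(c["pixels"],cv2.COLOR_RGB2HSV); r=[]
    for k,(a,b) in RNG.items():
        n,_,st,ce=cv2.connectedComponentsWithStats(cv2.inRange(hsv,a,b))
        for i in range(1,n):
            if lo<=st[i,4]<=hi:
                p=ray(c,*ce[i],z); r.append((k,st[i,4],ce[i].round(1),p.round(4)))
    return r
E
python3 - <<'E'
from h import *
top=dict(np.load("c_top.npz")); sc=dict(np.load("c_scene.npz"))
for n,c in(("top",top),("scene",sc)):
    for r in lids(c): print(n,*r)
W=world(top); h=W[...,2]
# boxes: top rims by depth ~0.2
for col in("blue","green"):
    a,b=RNG[col]; m=cv2.inRange(cv2.cvtColor(top["pixels"],cv2.COLOR_RGB2HSV),a,b)
    m=((m>0)&(abs(h-.2)<.012)).astype(np.uint8)
    n,l,st,ce=cv2.connectedComponentsWithStats(m); i=1+st[1:,4].argmax()
    p=W[l==i][:,:2].astype(np.float32); print(col,"box rect",cv2.minAreaRect(p),st[i],"z",h[l==i].mean())
# bell, via depth
for u,v in((232,213),(232,212),(132,203),(385,203)): print(u,v,W[v,u].round(4))
big=cv2.resize(top["pixels"][90:260,110:410],None,fx=2.6,fy=2.6,interpolation=cv2.INTER_CUBIC); save("crop.png",big)
E
```

```text
top green 40 [359.2 115.8] [ 0.8362 -0.4214  0.056 ]
top green 70 [371.3 120.3] [ 0.8165 -0.4693  0.056 ]
top green 26 [352. 120.] [ 0.8193 -0.3913  0.056 ]
top green 92 [283.3 208.1] [ 0.4692 -0.1044  0.056 ]
top green 93 [206.9 235.7] [0.3661 0.2011 0.056 ]
top blue 21 [131.5 195. ] [0.5347 0.5011 0.056 ]
top blue 24 [129.3 201.4] [0.5093 0.51   0.056 ]
top blue 22 [372.6 205.5] [ 0.4716 -0.4597  0.056 ]
top blue 31 [117.6 204.4] [0.4984 0.5566 0.056 ]
top blue 24 [126.7 212.4] [0.4656 0.5202 0.056 ]
top blue 76 [256.4 219.3] [0.4268 0.0035 0.056 ]
top blue 75 [313.5 230.1] [ 0.3793 -0.2219  0.056 ]
top blue 35 [245.2 254.4] [0.2893 0.0508 0.056 ]
top yellow 119 [306.4 199.5] [ 0.5016 -0.1974  0.056 ]
top yellow 113 [284.4 229.8] [ 0.3828 -0.1065  0.056 ]
scene green 67 [305.9   5.1] [-0.0652  0.8436  0.056 ]
scene green 93 [259.1 138.5] [0.3706 0.1993 0.056 ]
scene green 126 [207.9 205.6] [ 0.4722 -0.1059  0.056 ]
scene green 22 [187.1 336.5] [ 0.7641 -0.3951  0.056 ]
scene green 23 [180.1 340.2] [ 0.7598 -0.4157  0.056 ]
scene green 25 [166.  347.7] [ 0.7514 -0.4567  0.056 ]
scen
[... 357 characters left out ...]
0.8138 -0.4695  0.056 ]
scene green 23 [168. 374.] [ 0.8097 -0.4894  0.056 ]
scene blue 85 [226.1 179.4] [0.4308 0.0015 0.056 ]
scene yellow 179 [192.5 191.4] [ 0.3971 -0.1139  0.056 ]
scene yellow 107 [189.4 228.6] [ 0.501  -0.2004  0.056 ]
blue box rect ((0.6476340889930725, 0.17578944563865662), (0.10802813619375229, 0.16583523154258728), 5.007448673248291) [186 144  47  33 847] z 0.19963755673040406
green box rect ((0.6263243556022644, -0.21548181772232056), (0.10787413269281387, 0.16981974244117737), 5.360433101654053) [290 147  49  34 896] z 0.19958323305734066
232 213 [0.4534 0.0994 0.0711]
232 212 [0.4574 0.0993 0.0713]
132 203 [0.4999 0.4885 0.0964]
385 203 [ 0.4733 -0.477   0.1805]
```

View pics/crop.png

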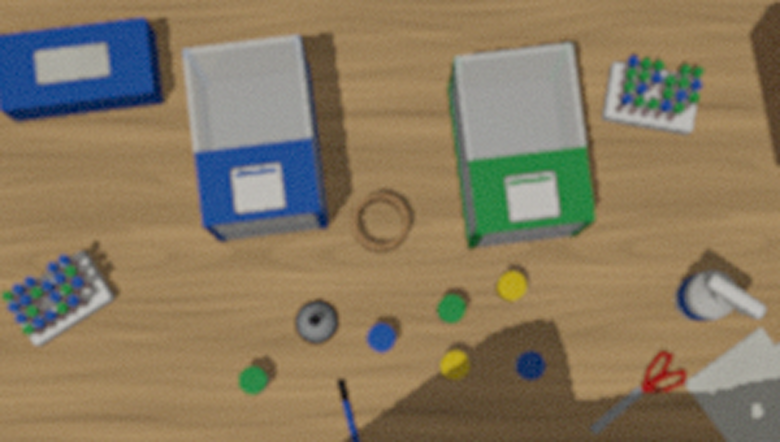

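```bash
python3 - <<'E'
from h import *
top=dict(np.load("c_top.npz")); hsv=cv2.cvtColor(top["pixels"],cv2.COLOR_RGB2HSV)
for n,(u0,u1,v0,v1) in{"blue":(195,225,148,176),"green":(301,330,152,182)}.items():
    s=np.zeros(hsv.shape[:2],np.uint8); s[v0:v1,u0:u1]=((hsv[v0:v1,u0:u1,1]<90)&(hsv[v0:v1,u0:u1,2]>120))*1
    k,l,st,ce=cv2.connectedComponentsWithStats(s); i=1+st[1:,4].argmax()
    vv,uu=np.where(l==i); P=np.array([ray(top,a,b,.197)[:2] for a,b in zip(uu,vv)],np.float32)
    print(n,st[i],ray(top,*ce[i],.197).round(4),cv2.minAreaRect(P))
v0,v1,u0,u1=203,224,222,243
g=hsv[v0:v1,u0:u1,2]; m=(g<70).astype(np.uint8); k,l,st,ce=cv2.connectedComponentsWithStats(m)
for i in range(1,k): print("bell",st[i,4],ray(top,ce[i][0]+u0,ce[i][1]+v0,.075).round(4))
E
```

```text
blue [198 152  22  20 366] [0.6399 0.1756 0.197 ] ((0.6400391459465027, 0.17587116360664368), (0.0690949410200119, 0.07525810599327087), 5.6586174964904785)
green [304 155  22  21 381] [ 0.619  -0.2169  0.197 ] ((0.6192945241928101, -0.21689102053642273), (0.06969252973794937, 0.07667183130979538), 5.901124000549316)
bell 2 [0.4808 0.0967 0.075 ]
bell 1 [0.4767 0.0869 0.075 ]
bell 1 [0.4725 0.0791 0.075 ]
bell 2 [0.4626 0.0753 0.075 ]
bell 11 [0.4559 0.1041 0.075 ]
```

```bash
python3 -m creep '{"translation":[[20,40,0],[40,80,0],[60,120,0],[80,155,0],[115,190,0]],"yaw":[-0.05,-0.1,-0.15,-0.19,-0.19],"gripper":[60,60,60,60,60]}' 25
python3 -m creep '{"translation":[[20,35,-10],[40,70,-20],[60,105,-20],[80,140,-20],[100,170,-20]],"yaw":[0,0,0,0,0],"gripper":[60,60,60,60,60]}'
```

```text
time_s: 0.52
ee_pos: [0.2581, -0.3469, 0.2238]
eef_rot: [-3.14, 0.0, 0.09]
force: [0.6, -0.0, 0.3]
grip_width: 0.072
time_s: 0.93
ee_pos: [0.3585, -0.1746, 0.2037]
eef_rot: [-3.14, 0.0, 0.09]
force: [1.8, -0.0, 0.6]
grip_width: 0.0716
```

```bash
cat >> h.py <<'E'
from scipy.spatial.transform import Rotation as Ro
def wrist():
    o=ctrl.get_obs(); c=ctrl.camera("wrist"); T=np.eye(4); T[:3,:3]=Ro.from_euler("xyz",o["eef_rot"]).as_matrix(); T[:3,3]=o["ee_pos"]
    M=np.linalg.inv(T@c["tool_from_camera"]); c["R"]=M[:3,:3]; c["t"]=M[:3,3]; c["o"]=o
    return c
E
python3 - <<'E'
from h import *
c=wrist(); save("w1.png",c["pixels"])
for r in lids(c,lo=400,hi=20000): print(*r)
E
```

```text
green 1574 [191.7  72.8] [ 0.4729 -0.1051  0.056 ]
blue 1394 [ 87.4 104.6] [0.4315 0.0038 0.056 ]
blue 1181 [293.2 166.9] [ 0.3851 -0.222   0.056 ]
blue 567 [ 76.7 212. ] [0.3098 0.022  0.056 ]
yellow 1886 [284.   48.8] [ 0.5039 -0.1973  0.056 ]
yellow 1425 [192.8 154.4] [ 0.389  -0.1098  0.056 ]
```

View pics/w1.png

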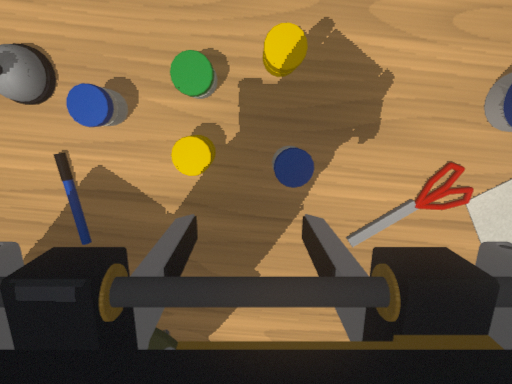

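The wrist view shows six lids: green (191,73), blue (87,105), blue (294,167), and yellow (285,47) and (192,156). They agree with the top view to within 6 mm. I'll take the blue one at (294,167) first, which is x=0.384, y=-0.222.

```bash
python3 -m creep '{"translation":[[25,-35,0],[25,-47,-30],[25,-47,-70],[25,-47,-110],[25,-47,-145]],"yaw":[0,0,0,0,0],"gripper":[60,60,60,60,60]}' 25
python3 -m creep '{"translation":[[0,0,-5],[0,0,-5],[0,0,-5],[0,0,-5],[0,0,-5]],"yaw":[0,0,0,0,0],"gripper":[160,160,160,160,160]}'
python3 -m creep '{"translation":[[0,0,40],[0,0,80],[0,0,120],[0,0,160],[0,0,195]],"yaw":[0,0,0,0,0],"gripper":[160,160,160,160,160]}'
```

```text
time_s: 1.4
ee_pos: [0.3852, -0.2178, 0.0565]
eef_rot: [-3.139, 0.0, 0.093]
force: [1.1, -0.3, -0.9]
grip_width: 0.0718
time_s: 1.82
ee_pos: [0.3863, -0.2185, 0.0535]
eef_rot: [-3.141, -0.003, 0.093]
force: [0.9, -0.5, 5.9]
grip_width: 0.0448
time_s: 2.23
ee_pos: [0.3861, -0.2183, 0.2528]
eef_rot: [3.14, -0.006, 0.093]
force: [0.8, -0.4, -0.9]
grip_width: 0.0443
```

```bash
python3 -m creep '{"translation":[[15,25,20],[35,55,35],[55,85,35],[75,115,35],[95,145,35]],"yaw":[0,0,0,0,0],"gripper":[160,160,160,160,160]}'
python3 -m creep '{"translation":[[20,30,0],[40,60,0],[60,90,0],[80,120,0],[100,150,0]],"yaw":[0,0,0,0,0],"gripper":[160,160,160,160,160]}'
python3 -m creep '{"translation":[[15,25,0],[35,50,0],[55,80,0],[64,100,0],[64,100,0]],"yaw":[0,0,0,0,0],"gripper":[160,160,160,160,160]}'
python3 - <<'E'
from h import *
c=wrist(); save("w2.png",c["pixels"]); print(c["o"]["ee_pos"],c["o"]["eef_rot"])
hsv=cv2.cvtColor(c["pixels"],cv2.COLOR_RGB2HSV)
m=cv2.inRange(hsv,(0,0,150),(180,60,255)); n,l,st,ce=cv2.connectedComponentsWithStats(m)
for i in range(1,n):
    if st[i,4]>1500:
        vv,uu=np.where(l==i); P=np.array([ray(c,a,b,.197)[:2] for a,b in zip(uu,vv)],np.float32); print(st[i],cv2.minAreaRect(P))
E
```

```text
time_s: 2.65
ee_pos: [0.4816, -0.0716, 0.2897]
eef_rot: [3.139, -0.009, 0.093]
force: [1.2, -0.7, -0.7]
grip_width: 0.0444
time_s: 3.07
ee_pos: [0.5821, 0.0802, 0.2914]
eef_rot: [3.139, -0.011, 0.093]
force: [-0.4, -0.2, -0.4]
grip_width: 0.0446
time_s: 3.48
ee_pos: [0.6466, 0.1838, 0.2917]
eef_rot: [3.139, -0.011, 0.097]
force: [-0.5, -1.3, -1.2]
grip_width: 0.0441
[0.64656062 0.18376827 0.29169191] [ 3.13939417 -0.01118835  0.09650595]
[  151     0   212   136 27336] ((0.7611615061759949, 0.1874263733625412), (0.10774366557598114, 0.17316611111164093), 5.5961456298828125)
```

View pics/w2.png

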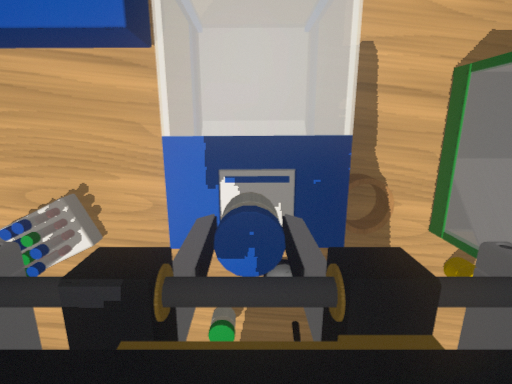

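Wrist view: the pot is upright between the fingers over the blue mouth. The far corners of the opening are at about (220,170) and (296,170).

```bash
python3 - <<'E'
from h import *
c=wrist(); h=cv2.cvtColor(c["pixels"],cv2.COLOR_RGB2HSV)
for v in (160,170,180,188):
    r=h[v,200:320]; w=np.where((r[:,1]<80)&(r[:,2]>120))[0]+200
    if len(w): print(v,w[0],w[-1],ray(c,w[0],v,.197).round(4),ray(c,w[-1],v,.197).round(4))
r=h[:,258]; w=np.where((r[140:,1]<80)&(r[140:,2]>120))[0]+140; print(w[:40], ray(c,258,w[0],.2).round(4))
E
```

```text
170 218 291 [0.672  0.2125 0.197 ] [0.6785 0.145  0.197 ]
180 218 291 [0.6626 0.2118 0.197 ] [0.6692 0.1437 0.197 ]
188 218 291 [0.655  0.2113 0.197 ] [0.6615 0.1427 0.197 ]
[170 171 172 173 174 175 182 183 184 185 186 187 188 189 190 191 192 193] [0.6761 0.1756 0.2   ]
```

```bash
python3 -m creep '{"translation":[[-1,-7,0],[-1,-7,-15],[-1,-7,-32],[-1,-7,-45],[-1,-7,-55]],"yaw":[0,0,0,0,0],"gripper":[160,160,160,160,160]}'
python3 -m creep '{"translation":[[0,0,-5],[0,0,-10],[0,0,-13]],"yaw":[0,0,0],"gripper":[160,160,160]}'
python3 - <<'E'
from h import *
c=wrist(); save("w3.png",c["pixels"])
E
```

```text
time_s: 4.0
ee_pos: [0.6451, 0.1718, 0.2385]
eef_rot: [3.139, -0.015, 0.093]
force: [3.4, 0.6, 7.8]
grip_width: 0.0446
time_s: 4.25
ee_pos: [0.6453, 0.1705, 0.2268]
eef_rot: [3.139, -0.017, 0.092]
force: [2.4, 0.6, 3.1]
grip_width: 0.0445
```

View pics/w3.png

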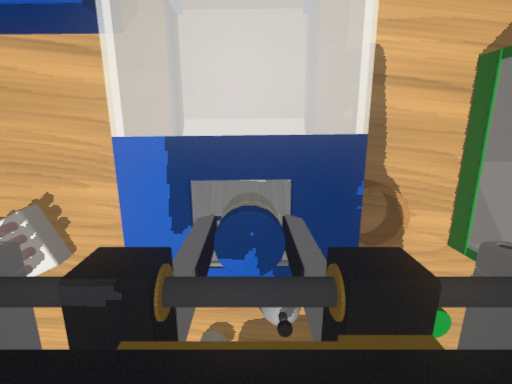

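Wrist view: the lid is at (250,240), with the pot about 25 mm into the mouth (192–290, far edge at row 180), 5 mm right of centre. I'll correct that, release, and then push it in with the jaws shut.

```bash
python3 -m creep '{"translation":[[0,5,-2],[0,5,-2],[0,5,-2],[0,5,-2],[0,5,-2]],"yaw":[0,0,0,0,0],"gripper":[160,160,90,90,90]}'
python3 -m creep '{"translation":[[0,0,20],[0,0,40],[0,0,45],[0,0,45],[0,0,45]],"yaw":[0,0,0,0,0],"gripper":[90,90,255,255,255]}'
python3 - <<'E'
from h import *
c=wrist(); save("w4.png",c["pixels"])
E
```

```text
time_s: 4.72
ee_pos: [0.6448, 0.1757, 0.2237]
eef_rot: [3.138, -0.015, 0.092]
force: [-0.5, -0.4, 1.0]
grip_width: 0.0594
time_s: 5.13
ee_pos: [0.6446, 0.1757, 0.2677]
eef_rot: [3.138, -0.014, 0.092]
force: [0.1, -0.3, -1.0]
grip_width: 0.0441
```

View pics/w4.png

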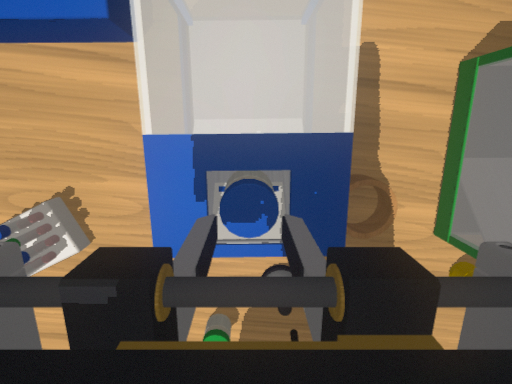

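The pot stands upright in the blue mouth, lid at (248,208), towards the far rim. The jaws are still closing.

```bash
python3 -m creep '{"translation":[[6,0,0],[6,0,0],[6,0,0],[6,0,0],[6,0,0]],"yaw":[0,0,0,0,0],"gripper":[255,255,255,255,255]}'
python3 -m creep '{"translation":[[0,0,-18],[0,0,-30],[0,0,-42],[0,0,-54],[0,0,-66]],"yaw":[0,0,0,0,0],"gripper":[255,255,255,255,255]}'
python3 -m creep '{"translation":[[0,0,-12],[0,0,-24],[0,0,-30],[0,0,-34],[0,0,-34]],"yaw":[0,0,0,0,0],"gripper":[255,255,255,255,255]}'
python3 -m creep '{"translation":[[0,0,40],[0,0,80],[0,0,120],[0,0,120],[0,0,120]],"yaw":[0,0,0,0,0],"gripper":[255,255,255,255,255]}'
python3 - <<'E'
from h import *
c=wrist(); print(ray(c,248,208,.22))
save("w5.png",c["pixels"])
E
```

```text
time_s: 5.6
ee_pos: [0.6505, 0.1756, 0.267]
eef_rot: [3.138, -0.013, 0.092]
force: [0.4, -0.2, 0.9]
grip_width: 0.007
time_s: 6.02
ee_pos: [0.6504, 0.1757, 0.1997]
eef_rot: [3.138, -0.012, 0.092]
force: [0.1, -0.2, 0.1]
grip_width: 0.0004
time_s: 6.43
ee_pos: [0.6503, 0.1756, 0.1649]
eef_rot: [3.138, -0.012, 0.092]
force: [1.5, -0.1, -0.8]
grip_width: 0.0004
time_s: 6.85
ee_pos: [0.6508, 0.1757, 0.288]
eef_rot: [3.139, -0.017, 0.092]
force: [0.5, -0.1, -1.0]
grip_width: 0.0003
[0.65116793 0.17581366 0.22      ]
```

View pics/w5.png

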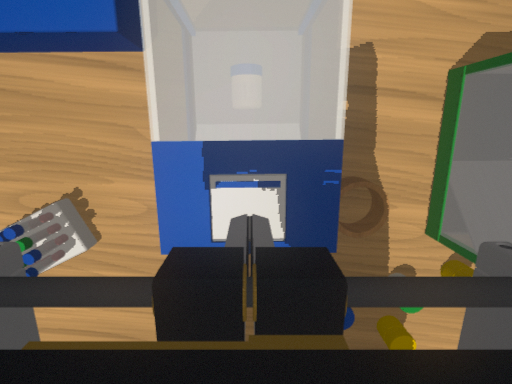

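Wrist view: the first blue pot lies inside the box at (247,85), and the white flap is shut (212–285, rows 180–240). The next is the blue pot near (0.430, 0.003).

```bash
python3 -m creep '{"translation":[[-25,-17,0],[-55,-38,0],[-85,-59,0],[-115,-80,0],[-145,-100,-10]],"yaw":[0,0,0,0,0],"gripper":[50,50,50,50,50]}'
python3 -m creep '{"translation":[[-30,-18,-10],[-60,-36,-25],[-90,-54,-45],[-110,-72,-70],[-110,-75,-75]],"yaw":[0,0,0,0,0],"gripper":[50,50,50,50,50]}'
cat > look.py <<'E'
from h import *
c=wrist(); print(c["o"]["ee_pos"].round(4))
for r in lids(c,lo=500,hi=20000): print(*r)
E
python3 look.py
```

```text
time_s: 7.32
ee_pos: [0.5037, 0.0748, 0.2751]
eef_rot: [3.138, -0.013, 0.092]
force: [1.0, -1.0, 1.4]
grip_width: 0.0302
time_s: 7.73
ee_pos: [0.3889, -0.0014, 0.1959]
eef_rot: [3.139, -0.006, 0.091]
force: [-0.1, 0.4, -0.5]
grip_width: 0.0634
[ 0.3889 -0.0014  0.1959]
green 1303 [403.   14.4] [ 0.5746 -0.1347  0.056 ]
green 1511 [351.4 119.1] [ 0.4733 -0.1023  0.056 ]
green 1421 [ 65.9 187.1] [0.3725 0.1995 0.056 ]
blue 1159 [247.1 149.2] [0.4321 0.0037 0.056 ]
yellow 2478 [437.3  95.8] [ 0.5043 -0.1863  0.056 ]
yellow 1599 [337.5 194.6] [ 0.3913 -0.1013  0.056 ]
```

```bash
python3 -m creep '{"translation":[[25,3,0],[42,5,-30],[42,5,-70],[42,5,-110],[42,5,-140]],"yaw":[0,0,0,0,0],"gripper":[60,60,60,60,60]}' 25
python3 -m creep '{"translation":[[0,0,-2],[0,0,-2],[0,0,-2],[0,0,-2],[0,0,-2]],"yaw":[0,0,0,0,0],"gripper":[160,160,160,160,160]}'
python3 -m creep '{"translation":[[0,0,40],[0,0,80],[0,0,120],[0,0,160],[0,0,200]],"yaw":[0,0,0,0,0],"gripper":[160,160,160,160,160]}'
python3 -m creep '{"translation":[[20,15,20],[40,30,35],[60,45,40],[80,60,40],[100,80,40]],"yaw":[0,0,0,0,0],"gripper":[160,160,160,160,160]}'
python3 -m creep '{"translation":[[20,18,0],[40,36,0],[60,54,0],[80,72,0],[100,90,0]],"yaw":[0,0,0,0,0],"gripper":[160,160,160,160,160]}'
```

```text
time_s: 8.2
ee_pos: [0.4327, 0.0044, 0.0541]
eef_rot: [3.139, -0.005, 0.091]
force: [0.4, 0.1, 0.5]
grip_width: 0.072
time_s: 8.62
ee_pos: [0.4339, 0.0044, 0.0539]
eef_rot: [3.139, -0.009, 0.091]
force: [-0.4, 0.6, 5.9]
grip_width: 0.0442
time_s: 9.03
ee_pos: [0.4334, 0.0045, 0.2575]
eef_rot: [3.138, -0.011, 0.091]
force: [0.4, 0.3, -0.7]
grip_width: 0.0444
time_s: 9.45
ee_pos: [0.5342, 0.0849, 0.2994]
eef_rot: [3.138, -0.014, 0.09]
force: [-0.1, -0.7, -1.3]
grip_width: 0.0446
time_s: 9.87
ee_pos: [0.6348, 0.1759, 0.3009]
eef_rot: [3.138, -0.016, 0.09]
force: [-0.3, 0.2, 0.0]
grip_width: 0.0444
```

```bash
python3 -m creep '{"translation":[[11,0,-5],[11,0,-25],[11,0,-42],[11,0,-55],[11,0,-65]],"yaw":[0,0,0,0,0],"gripper":[160,160,160,160,160]}'
python3 -m creep '{"translation":[[0,0,-6],[0,0,-12],[0,0,-12],[0,0,-12],[0,0,-12]],"yaw":[0,0,0,0,0],"gripper":[160,160,160,90,90]}'
python3 -m creep '{"translation":[[0,0,0],[0,0,20],[0,0,40],[6,0,45],[6,0,45]],"yaw":[0,0,0,0,0],"gripper":[90,90,90,255,255]}'
python3 -m creep '{"translation":[[0,0,0],[0,0,0],[0,0,0],[0,0,0],[0,0,0]],"yaw":[0,0,0,0,0],"gripper":[255,255,255,255,255]}'
```

```text
time_s: 10.28
ee_pos: [0.6461, 0.1759, 0.2373]
eef_rot: [3.139, -0.019, 0.09]
force: [3.6, 0.2, 6.3]
grip_width: 0.0445
time_s: 10.7
ee_pos: [0.6459, 0.1759, 0.2257]
eef_rot: [3.139, -0.019, 0.09]
force: [-0.2, -0.2, 0.5]
grip_width: 0.0547
time_s: 11.12
ee_pos: [0.6526, 0.1759, 0.2728]
eef_rot: [3.139, -0.022, 0.09]
force: [-0.5, 0.8, -0.2]
grip_width: 0.0507
time_s: 11.53
ee_pos: [0.6524, 0.1759, 0.2723]
eef_rot: [3.139, -0.021, 0.09]
force: [-0.5, 0.9, -0.3]
grip_width: 0.0176
```

```bash
python3 -m creep '{"translation":[[0,0,-5],[0,0,-10],[0,0,-20],[0,0,-32],[0,0,-44]],"yaw":[0,0,0,0,0],"gripper":[255,255,255,255,255]}'
python3 -m creep '{"translation":[[-1,0,-12],[-1,0,-24],[-1,0,-36],[-1,0,-48],[-1,0,-60]],"yaw":[0,0,0,0,0],"gripper":[255,255,255,255,255]}'
python3 -m creep '{"translation":[[0,0,-5],[0,0,-5]],"yaw":[0,0],"gripper":[255,255]}'
python3 -m creep '{"translation":[[0,0,40],[0,0,80],[0,0,120],[0,0,120],[0,0,120]],"yaw":[0,0,0,0,0],"gripper":[255,255,255,255,255]}'
python3 - <<'E'
from h import *
c=wrist(); save("w6.png",c["pixels"])
t=ctrl.camera("top")
for r in lids(t): print(*r)
E
```

```text
time_s: 11.95
ee_pos: [0.6522, 0.1759, 0.227]
eef_rot: [3.139, -0.02, 0.09]
force: [-1.4, 0.1, 2.3]
grip_width: 0.0005
time_s: 12.37
ee_pos: [0.6513, 0.1759, 0.1659]
eef_rot: [3.139, -0.021, 0.09]
force: [1.0, 0.5, 2.1]
grip_width: 0.0003
time_s: 12.53
ee_pos: [0.6509, 0.1758, 0.1589]
eef_rot: [3.139, -0.018, 0.09]
force: [1.8, 1.0, -0.1]
grip_width: 0.0002
time_s: 12.95
ee_pos: [0.6515, 0.176, 0.2819]
eef_rot: [3.139, -0.024, 0.09]
force: [-0.6, 0.1, -1.6]
grip_width: 0.0002
green 41 [359.2 115.7] [ 0.8366 -0.4214  0.056 ]
green 70 [371.3 120.2] [ 0.8169 -0.4692  0.056 ]
green 27 [351.9 120.1] [ 0.8191 -0.391   0.056 ]
green 103 [283.  208.4] [ 0.468  -0.1032  0.056 ]
blue 24 [219.  148.9] [0.7136 0.1481 0.056 ]
blue 147 [227.3 165.7] [0.6446 0.1157 0.056 ]
blue 71 [193.7 165.5] [0.6483 0.2511 0.056 ]
blue 20 [131.6 195.1] [0.5344 0.5008 0.056 ]
blue 25 [129.4 201.6] [0.5086 0.5097 0.056 ]
blue 23 [372.6 205.7] [ 0.4712 -0.4596  0.056 ]
blue 32 [117.6 204.5] [0.4979 0.5569 0.056 ]
yellow 118 [306.5 199.6] [ 0.5011 -0.1977  0.056 ]
yellow 109 [284.8 230. ] [ 0.3823 -0.1081  0.056 ]
```

View pics/w6.png

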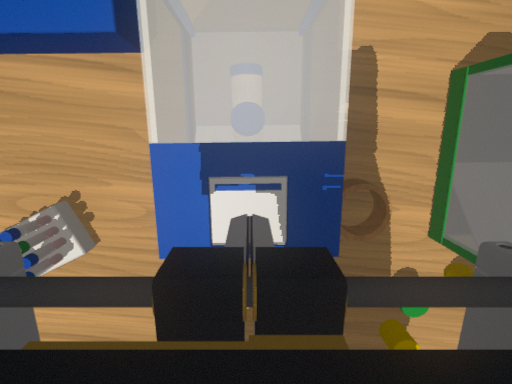

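Both blue pots are in the box, at (247,80) and (247,118), and the flap is shut. Next is the green pot at (0.372, 0.200).

```bash
python3 -m creep '{"translation":[[-25,0,0],[-60,0,0],[-95,0,0],[-130,0,0],[-165,0,-5]],"yaw":[0,0,0,0,0],"gripper":[50,50,50,50,50]}'
python3 -m creep '{"translation":[[-35,0,-20],[-70,5,-40],[-105,10,-60],[-135,15,-75],[-145,15,-75]],"yaw":[0,0,0,0,0],"gripper":[60,60,60,60,60]}'
python3 look.py
```

```text
time_s: 13.47
ee_pos: [0.4837, 0.1755, 0.2718]
eef_rot: [3.138, -0.016, 0.09]
force: [0.7, 0.0, 0.0]
grip_width: 0.03
time_s: 13.88
ee_pos: [0.3341, 0.19, 0.1932]
eef_rot: [3.136, -0.01, 0.091]
force: [-0.4, -0.6, 0.0]
grip_width: 0.0637
[0.3341 0.19   0.1932]
green 1307 [238.8 154.9] [0.3712 0.2031 0.056 ]
blue 510 [348.7 222.2] [0.3068 0.0728 0.056 ]
yellow 1402 [492.5 162.3] [ 0.3882 -0.0703  0.056 ]
```

```bash
python3 -m creep '{"translation":[[25,8,0],[38,12,-30],[38,12,-70],[38,12,-110],[38,12,-138]],"yaw":[0,0,0,0,0],"gripper":[60,60,60,60,60]}' 25
python3 -m creep '{"translation":[[0,0,-2],[0,0,-2],[0,0,-2],[0,0,-2],[0,0,-2]],"yaw":[0,0,0,0,0],"gripper":[160,160,160,160,160]}'
python3 -m creep '{"translation":[[0,0,40],[0,0,80],[0,0,120],[0,0,160],[0,0,200]],"yaw":[0,0,0,0,0],"gripper":[160,160,160,160,160]}'
python3 -m creep '{"translation":[[15,-20,20],[30,-50,40],[50,-80,45],[70,-110,45],[90,-140,45]],"yaw":[0,0,0,0,0],"gripper":[160,160,160,160,160]}'
python3 -m creep '{"translation":[[18,-30,0],[36,-60,0],[54,-90,0],[72,-120,0],[90,-150,0]],"yaw":[0,0,0,0,0],"gripper":[160,160,160,160,160]}'
python3 -m creep '{"translation":[[18,-30,0],[36,-60,0],[54,-90,0],[62,-115,0],[65,-125,0]],"yaw":[0,0,0,0,0],"gripper":[160,160,160,160,160]}'
python3 - <<'E'
from h import *
c=wrist(); h=cv2.cvtColor(c["pixels"],cv2.COLOR_RGB2HSV); print(c["o"]["ee_pos"]); save("w7.png",c["pixels"])
for v in range(156,200,6):
    r=h[v,190:330]; w=np.where((r[:,1]<80)&(r[:,2]>120))[0]+190
    if len(w): print(v,w[0],w[-1],ray(c,w[0],v,.197).round(4),ray(c,w[-1],v,.197).round(4))
E
```

```text
time_s: 14.35
ee_pos: [0.373, 0.2016, 0.0539]
eef_rot: [3.136, -0.009, 0.091]
force: [0.7, 0.1, 0.1]
grip_width: 0.0717
time_s: 14.77
ee_pos: [0.3742, 0.202, 0.0537]
eef_rot: [3.137, -0.013, 0.091]
force: [0.0, 0.3, 4.4]
grip_width: 0.0445
time_s: 15.18
ee_pos: [0.3736, 0.2018, 0.2571]
eef_rot: [3.138, -0.015, 0.091]
force: [0.9, 0.5, -1.0]
grip_width: 0.0446
time_s: 15.6
ee_pos: [0.4642, 0.0602, 0.3042]
eef_rot: [3.138, -0.018, 0.092]
force: [0.8, 0.7, -1.3]
grip_width: 0.0443
time_s: 16.02
ee_pos: [0.5546, -0.0915, 0.3056]
eef_rot: [3.137, -0.02, 0.092]
force: [0.3, 0.9, -0.3]
grip_width: 0.0446
time_s: 16.43
ee_pos: [0.6198, -0.2194, 0.3059]
eef_rot: [3.137, -0.02, 0.09]
force: [-0.2, -0.3, -0.2]
grip_width: 0.0445
[ 0.61978821 -0.21940865  0.30589753]
162 211 211 [ 0.6518 -0.1805  0.197 ] [ 0.6518 -0.1805  0.197 ]
168 211 280 [ 0.6459 -0.1808  0.197 ] [ 0.6519 -0.2481  0.197 ]
174 211 280 [ 0.64   -0.1812  0.197 ] [ 0.646  -0.2488  0.197 ]
180 211 280 [ 0.634  -0.1815  0.197 ] [ 0.6401 -0.2494  0.197 ]
186 211 280 [ 0.628  -0.1819  0.197 ] [ 0.6341 -0.2501  0.197 ]
192 211 280 [ 0.6219 -0.1823  0.197 ] [ 0.628  -0.2508  0.197 ]
198 212 280 [ 0.6158 -0.1836  0.197 ] [ 0.6219 -0.2515  0.197 ]
```

View pics/w7.png

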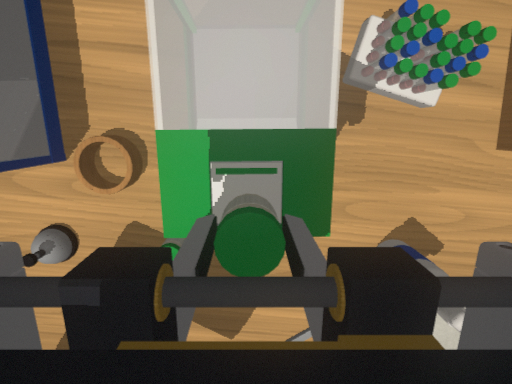

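Wrist view: the pot is upright over the green mouth, whose far edge runs from (211,162) to (281,162). That puts the mouth centre at about (0.620, -0.217).

```bash
python3 -m creep '{"translation":[[6,2,-8],[6,2,-30],[6,2,-47],[6,2,-60],[6,2,-70]],"yaw":[0,0,0,0,0],"gripper":[160,160,160,160,160]}'
python3 -m creep '{"translation":[[0,0,-6],[0,0,-12],[0,0,-12],[0,0,-12],[0,0,-12]],"yaw":[0,0,0,0,0],"gripper":[160,160,160,90,90]}'
python3 -m creep '{"translation":[[0,0,0],[0,0,20],[0,0,40],[6,0,45],[6,0,45]],"yaw":[0,0,0,0,0],"gripper":[90,90,90,255,255]}'
python3 -m creep '{"translation":[[0,0,0],[0,0,0],[0,0,0],[0,0,0],[0,0,0]],"yaw":[0,0,0,0,0],"gripper":[255,255,255,255,255]}'
python3 -m creep '{"translation":[[0,0,-5],[0,0,-10],[0,0,-20],[0,0,-32],[0,0,-44]],"yaw":[0,0,0,0,0],"gripper":[255,255,255,255,255]}'
python3 -m creep '{"translation":[[-1,0,-12],[-1,0,-24],[-1,0,-36],[-1,0,-48],[-1,0,-60]],"yaw":[0,0,0,0,0],"gripper":[255,255,255,255,255]}'
```

```text
time_s: 16.9
ee_pos: [0.626, -0.2156, 0.2361]
eef_rot: [3.136, -0.022, 0.091]
force: [2.2, 0.4, 5.9]
grip_width: 0.0444
time_s: 17.32
ee_pos: [0.6259, -0.2153, 0.2244]
eef_rot: [3.136, -0.022, 0.091]
force: [-0.4, -0.2, -0.4]
grip_width: 0.0546
time_s: 17.73
ee_pos: [0.6325, -0.2155, 0.2714]
eef_rot: [3.135, -0.025, 0.091]
force: [-0.1, 0.1, -0.7]
grip_width: 0.0511
time_s: 18.15
ee_pos: [0.6324, -0.2155, 0.271]
eef_rot: [3.135, -0.024, 0.091]
force: [0.5, 0.0, -0.3]
grip_width: 0.0177
time_s: 18.57
ee_pos: [0.6322, -0.2155, 0.2256]
eef_rot: [3.135, -0.024, 0.091]
force: [-0.0, 0.1, 1.9]
grip_width: 0.0003
time_s: 18.98
ee_pos: [0.6313, -0.2155, 0.1645]
eef_rot: [3.135, -0.024, 0.091]
force: [0.9, -0.1, 1.8]
grip_width: 0.0003
```

```bash
python3 -m creep '{"translation":[[0,0,-5],[0,0,-5]],"yaw":[0,0],"gripper":[255,255]}'
python3 -m creep '{"translation":[[0,0,40],[0,0,80],[0,0,120],[0,0,120],[0,0,120]],"yaw":[0,0,0,0,0],"gripper":[255,255,255,255,255]}'
python3 - <<'E'
from h import *
c=wrist(); save("w8.png",c["pixels"])
E
python3 -m creep '{"translation":[[-25,15,0],[-60,30,0],[-95,50,0],[-130,65,0],[-160,80,0]],"yaw":[0,0,0,0,0],"gripper":[50,50,50,50,50]}'
python3 -m creep '{"translation":[[-20,10,-20],[-40,25,-45],[-40,25,-75],[-40,25,-80],[-40,25,-80]],"yaw":[0,0,0,0,0],"gripper":[60,60,60,60,60]}'
python3 look.py
```

```text
time_s: 19.15
ee_pos: [0.631, -0.2152, 0.1575]
eef_rot: [3.136, -0.022, 0.091]
force: [3.4, 0.6, -1.2]
grip_width: 0.0005
time_s: 19.57
ee_pos: [0.6315, -0.2155, 0.2805]
eef_rot: [3.134, -0.027, 0.091]
force: [-0.2, 1.3, -0.2]
grip_width: 0.0004
time_s: 20.03
ee_pos: [0.4684, -0.1342, 0.2761]
eef_rot: [3.137, -0.021, 0.091]
force: [0.5, -0.9, 0.7]
grip_width: 0.0304
time_s: 20.45
ee_pos: [0.4276, -0.109, 0.1945]
eef_rot: [3.139, -0.017, 0.091]
force: [-0.8, -1.0, 1.3]
grip_width: 0.0637
[ 0.4276 -0.109   0.1945]
green 1752 [302.6  27.5] [ 0.5946 -0.1472  0.056 ]
green 1306 [247.6 148.2] [ 0.4735 -0.1042  0.056 ]
yellow 1726 [335.6 124.5] [ 0.5064 -0.194   0.056 ]
yellow 1414 [243.8 220. ] [ 0.3929 -0.1072  0.056 ]
```

View pics/w8.png

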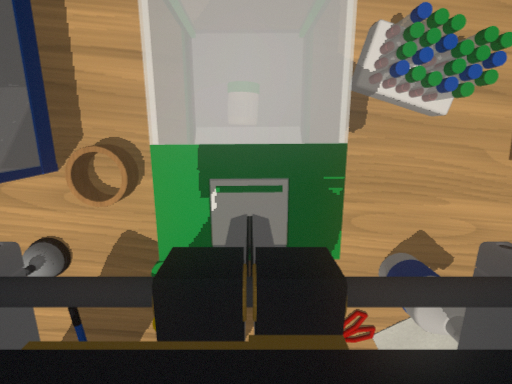

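Wrist view: the first green pot lies in the green box at (242,103), and the flap is shut. The last one is the green pot at (0.4735, -0.104).

```bash
python3 -m creep '{"translation":[[25,3,0],[46,5,-30],[46,5,-70],[46,5,-110],[46,5,-139]],"yaw":[0,0,0,0,0],"gripper":[60,60,60,60,60]}' 25
python3 -m creep '{"translation":[[0,0,-2],[0,0,-2],[0,0,-2],[0,0,-2],[0,0,-2]],"yaw":[0,0,0,0,0],"gripper":[160,160,160,160,160]}'
python3 -m creep '{"translation":[[0,0,40],[0,0,80],[0,0,120],[0,0,160],[0,0,200]],"yaw":[0,0,0,0,0],"gripper":[160,160,160,160,160]}'
python3 -m creep '{"translation":[[15,-10,20],[40,-30,40],[70,-50,45],[100,-72,45],[125,-92,45]],"yaw":[0,0,0,0,0],"gripper":[160,160,160,160,160]}'
```

```text
time_s: 20.92
ee_pos: [0.4749, -0.1045, 0.0552]
eef_rot: [3.138, -0.018, 0.091]
force: [0.5, 0.3, 0.5]
grip_width: 0.0717
time_s: 21.33
ee_pos: [0.4762, -0.105, 0.0554]
eef_rot: [3.136, -0.022, 0.091]
force: [-1.1, 0.5, 8.2]
grip_width: 0.0444
time_s: 21.75
ee_pos: [0.4758, -0.1048, 0.2589]
eef_rot: [3.135, -0.024, 0.091]
force: [0.2, -1.2, -0.5]
grip_width: 0.0446
time_s: 22.17
ee_pos: [0.6021, -0.1979, 0.3059]
eef_rot: [3.134, -0.027, 0.091]
force: [-0.3, 0.7, -0.5]
grip_width: 0.0441
```

```bash
python3 -m creep '{"translation":[[24,-19,0],[24,-19,-15],[24,-19,-35],[24,-19,-50],[24,-19,-62]],"yaw":[0,0,0,0,0],"gripper":[160,160,160,160,160]}'
python3 -m creep '{"translation":[[0,0,-10],[0,0,-20],[0,0,-20],[0,0,-20],[0,0,-20]],"yaw":[0,0,0,0,0],"gripper":[160,160,160,90,90]}'
python3 -m creep '{"translation":[[0,0,0],[0,0,20],[0,0,40],[6,0,45],[6,0,45]],"yaw":[0,0,0,0,0],"gripper":[90,90,90,255,255]}'
python3 -m creep '{"translation":[[0,0,0],[0,0,0],[0,0,0],[0,0,0],[0,0,0]],"yaw":[0,0,0,0,0],"gripper":[255,255,255,255,255]}'
python3 -m creep '{"translation":[[0,0,-5],[0,0,-10],[0,0,-20],[0,0,-32],[0,0,-44]],"yaw":[0,0,0,0,0],"gripper":[255,255,255,255,255]}'
python3 -m creep '{"translation":[[-1,0,-12],[-1,0,-24],[-1,0,-36],[-1,0,-48],[-1,0,-62]],"yaw":[0,0,0,0,0],"gripper":[255,255,255,255,255]}'
```

```text
time_s: 22.58
ee_pos: [0.6262, -0.217, 0.2444]
eef_rot: [3.133, -0.028, 0.091]
force: [1.9, 0.6, 9.0]
grip_width: 0.0446
time_s: 23.0
ee_pos: [0.6262, -0.217, 0.2253]
eef_rot: [3.133, -0.028, 0.091]
force: [0.5, 0.1, -0.3]
grip_width: 0.0547
time_s: 23.42
ee_pos: [0.6329, -0.2172, 0.2728]
eef_rot: [3.131, -0.032, 0.091]
force: [-0.2, -0.0, 0.0]
grip_width: 0.0512
time_s: 23.83
ee_pos: [0.6327, -0.2172, 0.2724]
eef_rot: [3.132, -0.031, 0.091]
force: [0.5, -0.3, 0.1]
grip_width: 0.0176
time_s: 24.25
ee_pos: [0.6325, -0.2172, 0.2269]
eef_rot: [3.132, -0.031, 0.091]
force: [-0.1, -0.0, 1.3]
grip_width: 0.0006
time_s: 24.67
ee_pos: [0.6318, -0.2172, 0.1642]
eef_rot: [3.131, -0.031, 0.091]
force: [1.2, -0.6, 0.7]
grip_width: 0.0004
```

```bash
python3 -m creep '{"translation":[[0,0,-5],[0,0,35],[0,0,75],[0,0,115],[0,0,115]],"yaw":[0,0,0,0,0],"gripper":[255,255,255,255,255]}'
python3 - <<'E'
from h import *
c=wrist(); save("w9a.png",c["pixels"]); a=c["pixels"]
s=ctrl.camera("scene"); save("s9.png",s["pixels"])
cv2.imwrite("pics/w9.png",cv2.cvtColor(cv2.vconcat([a[20:320],s["pixels"][90:380]]),cv2.COLOR_RGB2BGR))
E
python3 -m creep '{"translation":[[-25,25,0],[-50,55,0],[-75,85,0],[-100,115,0],[-125,145,0]],"yaw":[0,0,0,0,0],"gripper":[255,255,255,255,255]}'
python3 -m creep '{"translation":[[-15,30,0],[-30,65,0],[-50,100,0],[-70,135,-30],[-90,170,-60]],"yaw":[0,0,0,0,0],"gripper":[255,255,255,255,255]}'
python3 - <<'E'
from h import *
c=wrist(); print(c["o"]["ee_pos"]); save("w10.png",c["pixels"]); np.savez("c_w10.npz",**{k:c[k] for k in("pixels","depth","fx","fy","cx","cy","R","t")})
W=world(c); m=(W[...,2]>.068)&(W[...,2]<.085)&(np.hypot(W[...,0]-.456,W[...,1]-.102)<.03)&(c["depth"]>0)
print(m.sum(),np.median(W[m],0) if m.any() else None)
for r in lids(ctrl.camera("top")): print(*r)
E
```

```text
time_s: 25.08
ee_pos: [0.6333, -0.2178, 0.2882]
eef_rot: [3.126, -0.042, 0.091]
force: [1.0, -0.1, 1.7]
grip_width: 0.0004
time_s: 25.6
ee_pos: [0.5052, -0.0711, 0.2785]
eef_rot: [3.131, -0.031, 0.091]
force: [0.7, 0.8, 0.5]
grip_width: 0.0004
time_s: 26.02
ee_pos: [0.4207, 0.0882, 0.2274]
eef_rot: [3.131, -0.032, 0.091]
force: [1.6, 1.1, 0.1]
grip_width: 0.0006
[0.42067259 0.0882336  0.22740891]
243 [0.45992104 0.10492863 0.07527114]
green 41 [359.4 115.7] [ 0.8364 -0.4222  0.056 ]
green 70 [371.4 120.2] [ 0.8167 -0.4698  0.056 ]
green 26 [352. 120.] [ 0.8193 -0.3913  0.056 ]
blue 21 [131.5 195. ] [0.5347 0.5011 0.056 ]
blue 26 [129.2 201.5] [0.509  0.5104 0.056 ]
blue 22 [372.6 205.5] [ 0.4716 -0.4597  0.056 ]
blue 32 [117.6 204.5] [0.4979 0.5569 0.056 ]
blue 24 [126.7 212.4] [0.4656 0.5202 0.056 ]
yellow 40 [449.   87.9] [ 0.943  -0.7896  0.056 ]
yellow 44 [451.4  95.3] [ 0.9121 -0.7979  0.056 ]
yellow 59 [454.8 108.7] [ 0.8564 -0.8085  0.056 ]
yellow 83 [459.1 126.3] [ 0.7839 -0.8214  0.056 ]
yellow 116 [306.5 199.5] [ 0.5015 -0.1978  0.056 ]
yellow 112 [284.7 229.9] [ 0.3826 -0.1079  0.056 ]
```

View pics/w9.png

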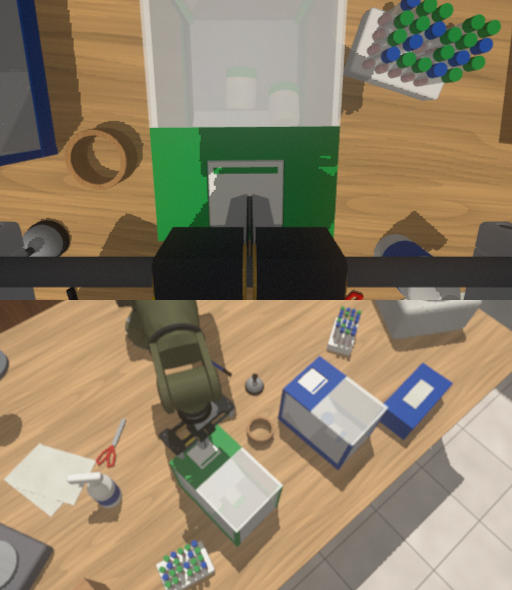

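View pics/w10.png

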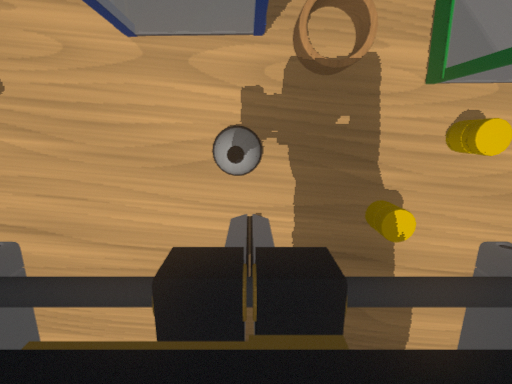

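Wrist view: both green pots are inside, at (240,107) and (285,122), with the flap shut. No blue or green lids are left on the bench. The bell plunger is at (235,154), which gives (0.459, 0.104, 0.075). I'll press it now.

```bash
python3 -m creep '{"translation":[[25,10,-10],[38,16,-50],[38,16,-90],[38,16,-115],[38,16,-129]],"yaw":[0,0,0,0,0],"gripper":[255,255,255,255,255]}'
python3 -m creep '{"translation":[[0,0,-3],[0,0,-6],[0,0,-9],[0,0,-11]],"yaw":[0,0,0,0],"gripper":[255,255,255,255]}'
python3 -m creep '{"translation":[[0,0,-1],[0,0,-2],[0,0,-2]],"yaw":[0,0,0],"gripper":[255,255,255]}'
```

```text
time_s: 26.53
ee_pos: [0.4546, 0.1046, 0.091]
eef_rot: [3.131, -0.018, 0.094]
force: [-2.2, 0.8, 2.2]
grip_width: 0.0006
time_s: 26.87
ee_pos: [0.4546, 0.1042, 0.083]
eef_rot: [3.13, -0.017, 0.094]
force: [-32.2, -7.5, 69.6]
grip_width: 0.0007
time_s: 27.12
ee_pos: [0.4552, 0.104, 0.0837]
eef_rot: [3.13, -0.019, 0.094]
force: [-14.9, -1.7, 32.2]
grip_width: 0.0004
```

The plunger is hard on its stop: tip at z=0.064, with forces of 70 N and then 32 N. I'll release it and retreat.

```bash
python3 -m creep '{"translation":[[0,0,15],[0,0,45],[0,0,85],[-20,0,125],[-40,-10,150]],"yaw":[0,0,0,0,0],"gripper":[255,255,255,255,255]}'
python3 -m creep '{"translation":[[-20,-30,10],[-30,-60,20],[-30,-90,20],[-30,-110,20],[-30,-110,20]],"yaw":[0,0,0,0,0],"gripper":[255,255,255,255,255]}'
python3 - <<'E'
from h import *
c=ctrl.camera("top"); W=world(c); m=(np.hypot(W[...,0]-.457,W[...,1]-.103)<.012)
print("bell z",W[m][:,2].max())
for n,p in{"blue":(.640,.176),"green":(.620,-.217)}.items():
    m=(np.hypot(W[...,0]-p[0],W[...,1]-p[1])<.022); print(n,"flap z min/med",W[m][:,2].min(),np.median(W[m][:,2]))
for r in lids(c):
    if r[0]!="yellow": print(*r)
a=cv2.resize(c["pixels"][80:260,100:400],None,fx=2.6,fy=2.6,interpolation=cv2.INTER_CUBIC); save("fin.png",a)
o=ctrl.get_obs(); print(o["force"],o["joint_vel"].round(3))
E
```

```text
time_s: 27.53
ee_pos: [0.4154, 0.0943, 0.2373]
eef_rot: [3.13, -0.022, 0.094]
force: [0.4, 0.8, -0.0]
grip_width: 0.0003
time_s: 27.95
ee_pos: [0.3852, -0.0184, 0.2584]
eef_rot: [3.129, -0.024, 0.091]
force: [0.8, 0.5, 0.6]
grip_width: 0.0005
bell z 0.08072616199346258
blue flap z min/med 0.1844019523680202 0.19722588481676973
green flap z min/med 0.18646391686948835 0.19659408226622743
green 39 [359.3 115.8] [ 0.836  -0.4217  0.056 ]
green 72 [371.4 120.2] [ 0.8169 -0.4696  0.056 ]
green 27 [351.9 120.1] [ 0.8191 -0.391   0.056 ]
green 81 [ 35.1 358. ] [-0.0932  0.8759  0.056 ]
green 27 [ 21.3 366. ] [-0.1226  0.9291  0.056 ]
green 219 [  8.3 376.4] [-0.1608  0.979   0.056 ]
blue 22 [131.6 195.2] [0.5341 0.5006 0.056 ]
blue 28 [129.2 201.5] [0.5091 0.5104 0.056 ]
blue 21 [372.7 205.8] [ 0.4705 -0.4601  0.056 ]
blue 33 [117.5 204.6] [0.4977 0.557  0.056 ]
blue 24 [126.5 212.5] [0.4654 0.5212 0.056 ]
[0.44840387 0.00297227 0.53456737] [ 0.051  0.012  0.001  0.004 -0.002  0.04 ]
```

View pics/fin.png

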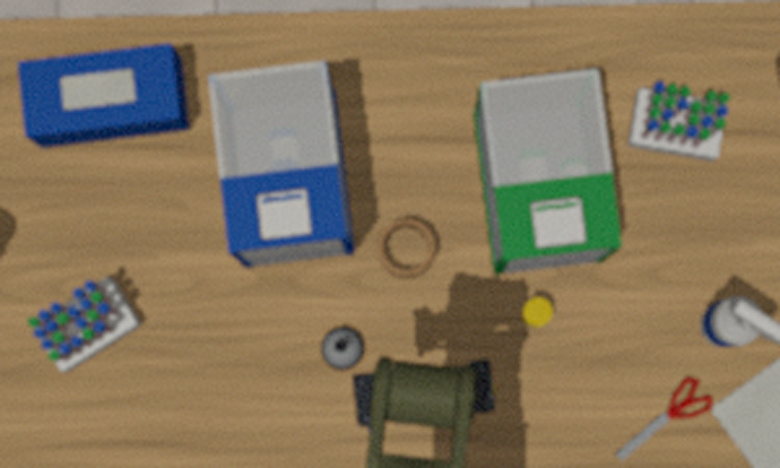

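The final view shows both flaps shut, pots visible through the clear tops, the bell up, and the rack and bottle unmoved.

```bash
python3 -m creep '{"translation":[[0,0,0],[0,0,0],[0,0,0],[0,0,0],[0,0,0]],"yaw":[0,0,0,0,0],"gripper":[255,255,255,255,255]}'; python3 -c "
from station import ctrl; print(ctrl.hand_in())"
```

```text
time_s: 28.42
ee_pos: [0.3853, -0.0167, 0.2581]
eef_rot: [3.13, -0.023, 0.092]
force: [-1.0, -0.4, 0.5]
grip_width: 0.0005
the job is handed in; nothing more can be done
None
```

I posted all four pots present (two blue, two green) through the flaps of their own colour's boxes and pushed each one right in. Then I pressed the bell to its stop, let it up again, and handed the job in at 28.4 s; it reports no verdict.

- **Pots and flaps:** The wrist views showed both blue and both green pots inside their boxes. In the last top view, both flaps read about 197 mm (median), which is shut. No blue or green pot was left on the bench; I left the two yellow look-alikes there.
- **Bell:** I pressed harder than needed; the wrist force reached about 70 N (limit 120 N). The plunger's top then read about 81 mm against 75 mm nominal, so it is up, but that depth reading was a few millimetres off.
- **Rack, bottle and robot:** The rack and spray bottle looked unmoved. The arm was clear of everything, with the wrist force near zero.

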